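Weigh the next findings jar from the covered carousel

TASK

The jar on the scale has been weighed: stand it back in the empty compartment of the carousel, at the opening of the dust hood. Then turn the carousel by its wooden finger posts until the tallest jar stands in the middle of the opening, take it out and stand it upright in the middle of the scale's plate, between the four stops. Set the jars down rather than dropping them, leave the other three jars standing in the carousel, and do not disturb the tool beaker, mug, pliers and steel block.

Things in the scene. Friction and masses are not known exactly. Their poses are not given: they have to be found in the camera images.
- turntable: Plywood turntable of a findings carousel: disc 260 mm across, its floor 111 mm above the desk. Origin on its spindle at desk height; z up. Turns more than a full turn either way about z, with slight friction (0.05 N m), and stays where left. Five equal compartments, parted by dividers 26 mm high; their centres lie 86 mm from the spindle at its own -x (empty at the start) and every 72 degrees on.
- finger_post (a point): One of the turntable's five round wooden finger posts, the grips for turning it: 13 mm diameter, 122 mm from the spindle at the outer end of each divider, 36 degrees either side of a compartment's centre line. This point is on the axis of the post 36 degrees anticlockwise (from above) of the empty compartment, 155 mm above the desk; posts end at 169 mm. The others follow every 72 degrees.
- empty_bay (a point): Middle of the floor of the empty compartment (86 mm from the spindle, 111 mm above the desk); turns with the turntable. At the start it is in the hood's opening, up to 0.2 rad off its middle. A jar may stand anywhere between its two dividers. The hub in the turntable's middle is 40 mm across, its top 142 mm above the desk.
- carousel_base: Fixed base of the carousel: plywood disc 312 mm across, 85 to 95 mm above the desk on a round foot, with a fixed clear acrylic dust hood on it: roof 195 to 199 mm above the desk, wall 151 mm from the spindle. Origin under the spindle on the desk. The hood covers all but a sector 68 degrees either side of its own -x; jars and posts pass beneath it, but can be gripped from above only in this open sector.
- opening (a point): Middle of the hood's open sector: 86 mm from the spindle, at the height of the turntable's floor (111 mm above the desk). Fixed. The four compartments away from it hold one jar each at the start, under the hood, in any order.
- jar_weighed_mid (a point): Capped amber jar with white label and ribbed white cap, 42 mm diameter, 72 mm high, standing on the scale at the start. Point on its axis, half-way up (36 mm above its underside); z along its axis. 60 to 130 g.
- jar_tall_mid (a point): The tallest and broadest jar: amber, capped, 48 mm diameter at the cap (top 14 mm), 44 mm below it, 78 mm high, in one of the four covered compartments at the start. Point on its axis, half-way up (39 mm above its underside); z along its axis. 60 to 130 g.
- jar_open_mid (a point): Amber jar without a cap, 40 mm diameter, 70 mm high, in a covered compartment. Point on its axis half-way up.
- jar_short_a_mid (a point): Short capped amber jar, 42 mm diameter, 58 mm high, in a covered compartment. Point on its axis half-way up.
- jar_short_b_mid (a point): Short capped amber jar, 40 mm diameter, 54 mm high, in a covered compartment. Point on its axis half-way up.
- stage (a point): Centre of the top of the scale's square steel plate (112 x 112 mm, 46 mm above the desk), x and y along its sides. Four rubber stops (7 mm diameter, 22 mm high) stand on it at +-24.6 mm in x and y, leaving a free circle of 62 mm diameter for a jar. The grey body, fixed, reaches 90 mm from this point to -x (read-out), 61 mm to +x, 68 mm to each side, lower than the plate.
- tool_beaker: Bystander: clear beaker with a rotary tool and other tools standing in it, about 100 mm across, 188 mm high. Origin on the desk; the whole lies within 60 mm of it sideways. Leave alone.
- mug: Bystander: wide red mug, 113 x 154 mm with handle, 92 mm high. Origin on the desk under its middle. Leave alone.
- pliers_flat: Bystander: pair of grey pliers lying flat, 150 x 51 x 12 mm. Origin on the desk under its middle; x along its length. Leave alone.
- bench_block: Bystander: steel bench block, 62 x 62 x 20 mm. Origin on the desk under its middle. Leave alone.

How it is judged (in metres and radians):
On the way, in this order (a step that is already met when the one before it is completed fails the run):
1. the weighed jar stands upright in the empty compartment of the turntable, released (horizontal distance between jar_weighed_mid and empty_bay below 0.042 m and height (world z) of jar_weighed_mid between 0.14 and 0.154 m and angle between jar_weighed_mid's own z axis and vertical below 0.12 rad and contact force between the fingers and jar_weighed below 0.05 N), for 0.2 s.
2. the turntable has been turned so that the tallest jar, still standing on it, is in the hood's opening (within 40 mm of the opening's mark) (horizontal distance between jar_tall_mid and opening below 0.04 m and height (world z) of jar_tall_mid between 0.143 and 0.157 m and angle between jar_tall_mid's own z axis and vertical below 0.12 rad), for 0.2 s.
At the end, for the whole second after the job is handed in: The tallest jar stands upright and still on the scale plate, its axis within 12 mm of the plate's centre; the weighed jar stands upright on the turntable floor in the compartment that was empty (within 42 mm of its middle); the other three jars stand upright on the turntable (horizontal distance between jar_tall_mid and stage below 0.012 m and height (world z) of jar_tall_mid between 0.078 and 0.092 m and angle between jar_tall_mid's own z axis and vertical below 0.1 rad and linear speed of each of jar_tall, jar_weighed below 0.02 m/s and horizontal distance between jar_weighed_mid and empty_bay below 0.042 m and height (world z) of jar_weighed_mid between 0.14 and 0.154 m and angle between each of jar_weighed_mid, jar_open_mid, jar_short_a_mid, jar_short_b_mid's own z axis and vertical below 0.12 rad and horizontal distance between each of jar_open_mid, jar_short_a_mid, jar_short_b_mid and turntable below 0.125 m and height (world z) of jar_open_mid between 0.139 and 0.153 m and height (world z) of jar_short_a_mid between 0.133 and 0.147 m and height (world z) of jar_short_b_mid between 0.131 and 0.145 m); the robot touches nothing.
It fails at once if the tool beaker, mug, pliers or steel block is knocked or pushed more than 30 mm (distance of any of tool_beaker, mug, pliers_flat, bench_block from where it was at the start of the episode above 0.03 m).
It fails at once if a jar is tipped over (more than about 40 degrees) (angle between any of jar_tall_mid, jar_open_mid, jar_short_a_mid, jar_short_b_mid, jar_weighed_mid's own z axis and vertical above 0.7 rad).
It fails at once if a jar is dropped or thrown: it moves faster than 0.6 m/s while the fingers do not touch it (a fall of about 20 mm) ((contact force between the fingers and jar_weighed below 0.01 N and linear speed of jar_weighed above 0.6 m/s) or (contact force between the fingers and jar_tall below 0.01 N and linear speed of jar_tall above 0.6 m/s)).
It also fails if it takes over 72 s, if anything falls off the work surface, if the arm or the gripper's body presses on something with over 40 N, if the wrist force passes 120 N, or if a joint passes its speed limit or range.

ROBOT

A 6-joint arm with a two-finger parallel gripper is mounted at the origin on a cart in front of the work surface, level with it; the furniture and walls round the work are solid. World frame = base frame: x ahead of the robot, y to its left, z up, the work surface at z = 0. Lengths are in m, angles in degrees, forces in N, time in s.
With the tool pointing down it reaches from about 0.4 to 0.825 m from the base axis. Payload 7 kg.
Tool frame: the origin (TCP) lies at the very end of the fingers, on their centre line; the grasp point (between the pads) lies 19 mm behind it; x points along the fingers, z is the direction in which the jaws open and shut, and the axes are right-handed (so a half turn about x gives the same grasp; the last joint's range is limited). The gripper opens to 88 mm and grips with 3 to 60 N. Pads are 19 mm wide; open, the fingers measure 130 mm over their backs; the gripper's body (78 mm by 193 mm) begins 47 mm behind the grasp point.
Start: joints at [-51.503, 20.546, 0.682, 0, -70.136, -16.507], TCP at [0.253, -0.626, 0.227] pointing down, gripper open.
Joint ranges: [-176.03, 176.03], [-82.01, 121.73], [-58.28, 71.71], [-173.87, 95.51], [-174.79, -0.11], [-173.66, 173.66]. Speed limits (degrees/s): [136.94, 136.94, 172.46, 180, 180, 180].

INTERFACE

Orientations are given as [roll, pitch, yaw] about the fixed x, y, z axes, in that order (R = Rz(yaw) Ry(pitch) Rx(roll)).
In Python, from plant import sensors, cams, workorder gives the robot as it stands. The module is installed in compiled form; this text tells all that it offers.
- The arm moves only by the shell command python3 -m handwheel 'ROWS' [OPENING] [FORCE]. ROWS is JSON, one flat list of numbers, 4 for each row, row after row: the shift along the tool's x, y, z in cm, then the turn about the tool's x in degrees. A call has exactly 10 rows; each row is the pose to reach, as a shift and turn from the pose commanded when the call began, along the tool's axes at that moment; what a row does not reach only later rows make up. A row lasts 1/8 s, in which the tool goes at most 62.5 mm and 10.7 degrees, less where a joint would pass 70% of its speed; a pose out of reach is approached as far as the arm can. A call with a gripper value outside its range is refused whole. OPENING is the finger opening in cm, from 0 to 8.76, set as the call begins (- or left out, the last holds). The fingers move at their own pace and stop on an object; FORCE is the grip in N (left out, the last holds). Time passes only in rows, so rows that repeat a pose let the fingers close, or fill a call up. It gives the time, the measured TCP pose, the force and the opening at its end, in the units of the state.
- sensors.get_state(): the state, without advancing time (a new reading comes with each control period).
- cams.capture(name): name is "side" or "top" or "wrist"; returns a dict with "image" (420x560x3 uint8, red, green, blue), "fov_y" (degrees; the focal length in pixels is half the picture's height over the tangent of half this angle, whatever the lens; pixels are square), "cx", "cy" (the principal point, pixels), "D" ([k1, k2, p1, p2, k3] as OpenCV has them; the pictures are not rectified), "xyz" and "rotation" of the camera in the world. Camera axes: x right, y down, z forward; pixel columns grow to the right and rows downward; lengths in m; the calibration is good to about 2 mm. A picture is of the moment at which its call begins. There is no depth.
- workorder.close_job(): hands the job in, once; it reports no verdict.
The state is a dict: "time_s": time; "joints": joint angles; "qd": joint speeds; "joint_torque": joint torques, N m; "tcp_pos": TCP position; "eef_rot": TCP orientation; "contact_force": force on the tool from outside, world axes, zero at the start; "moment": the same for the moment, N m; "gripper_width": finger opening in m.
Only numpy, scipy, OpenCV 4.12 (cv2) and the standard library are available. Lean on these libraries where they do the work, as an engineer would, in place of code of your own. Each camera call takes 0.05 s, during which the arm holds its last target.

## Working session

There is one attempt and no reset: what is moved stays moved. The work goes in short steps, Python scripts to look and compute and a shell command to move; the robot and the scene stay as the last step left them, time stands still between calls to the robot, and variables do not carry over. Pictures are saved under pics/ and viewed, and the job is handed in when it is done.

```bash
mkdir -p pics; ls; python3 - <<'E'
from plant import sensors,cams
import cv2
s=sensors.get_state();print(s)
for n in["side","top","wrist"]:
    c=cams.capture(n);cv2.imwrite(f"pics/{n}0.png",c["image"][...,::-1])
    print(n,{k:v for k,v in c.items() if k!="image"})
E
```

```text
pics
{'time_s': 0.0, 'joints': array([-5.15034192e+01,  2.05914174e+01,  6.33450780e-01, -1.96609338e-02,
       -7.01349741e+01, -1.65079619e+01]), 'qd': array([-0.02093121, -0.02266946,  0.00168437,  0.09657993,  0.04428011,
        0.0285098 ]), 'joint_torque': array([ 3.03870647e-04, -5.82716775e+01,  2.93062162e+01,  6.99715465e+00,
        7.05628467e-03, -1.24163557e-04]), 'tcp_pos': array([ 0.25253762, -0.6254545 ,  0.22562187]), 'eef_rot': array([  5.26217383,  89.90523875, 117.24409692]), 'contact_force': array([-0.46331474, -0.48829361,  0.17723405]), 'moment': array([ 0.05269399,  0.02354363, -0.04910466]), 'gripper_width': 0.08736050987121309}
side {'fov_y': 48.07049610829624, 'cx': 283.0248468753862, 'cy': 209.22652609449395, 'D': array([-0.08313266,  0.        ,  0.        ,  0.        ,  0.        ]), 'xyz': array([-0.6219167 , -0.20062472,  1.12333786]), 'rotation': array([-131.19184296,    0.69567866,  -82.36643769])}
top {'fov_y': 54.073738218108, 'cx': 285.00888518971544, 'cy': 216.0445906193728, 'D': array([0.04337514, 0.        , 0.        , 0.        , 0.        ]), 'xyz': array([ 0.35162237, -0.05774445,  1.39353422]), 'rotation': array([-1.71781834e+02, -4.03161796e-02, -9.04916830e+01])}
wrist {'fov_y': 69.65453955879848, 'cx': 283.8413187079924, 'cy': 209.03019421259694, 'D': array([-0.0024634,  0.       ,  0.       ,  0.       ,  0.       ]), 'xyz': array([ 0.1846838 , -0.65341222,  0.38392076]), 'rotation': array([ 1.64137287e+02, -6.37152696e-02,  1.11994566e+02])}
```

View pics/side0.png

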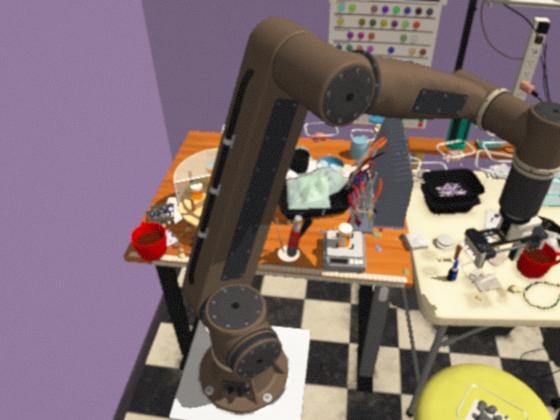

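View pics/top0.png

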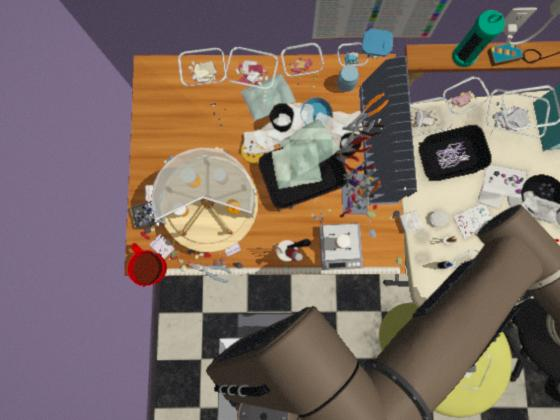

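View pics/wrist0.png

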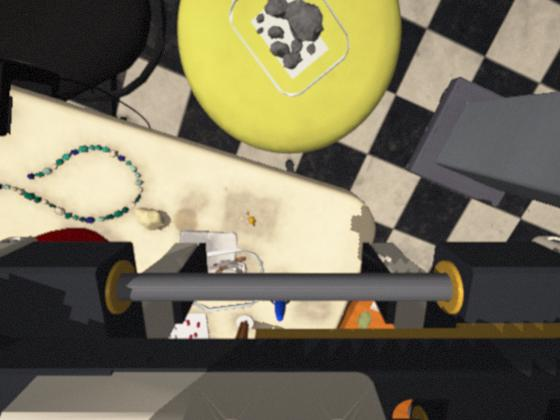

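```bash
cat > h.py <<'E'
import numpy as np,cv2
from scipy.spatial.transform import Rotation as R
from plant import sensors,cams
def K(c):
    h,w=c["image"].shape[:2]; f=h/2/np.tan(np.radians(c["fov_y"]/2))
    return np.array([[f,0,c["cx"]],[0,f,c["cy"]],[0,0,1]])
def Rc(c): return R.from_euler("xyz",c["rotation"],degrees=True).as_matrix()
def cast(c,uv,z):
    uv=np.array(uv,float).reshape(-1,1,2)
    n=cv2.undistortPoints(uv,K(c),c["D"]).reshape(-1,2)
    d=np.c_[n,np.ones(len(n))]@Rc(c).T; o=c["xyz"]
    return o+d*((np.broadcast_to(z,len(d))-o[2])/d[:,2])[:,None]
def proj(c,P):
    r=Rc(c).T; return cv2.projectPoints(np.array(P,float).reshape(-1,1,3),cv2.Rodrigues(r)[0],-r@c["xyz"],K(c),c["D"])[0].reshape(-1,2)
def crop(c,name,x0,y0,x1,y1,s):
    im=c["image"][y0:y1,x0:x1,::-1]; cv2.imwrite("pics/"+name+".png",cv2.resize(im,None,fx=s,fy=s,interpolation=cv2.INTER_CUBIC))
def tool(): 
    s=sensors.get_state(); return s["tcp_pos"],R.from_euler("xyz",s["eef_rot"],degrees=True).as_matrix(),s
E
python3 - <<'E'
from h import *
c=cams.capture("top"); crop(c,"t1",140,140,270,260,5); crop(c,"t2",310,215,380,275,8)
for z in(0,.111,.195):print(cast(c,[(205,200)],z))
p,r,s=tool();print(p,r.round(3))
E
```

```text
[[0.61087728 0.21386642 0.        ]]
[[0.59022669 0.19223164 0.111     ]]
[[0.57459923 0.17585937 0.195     ]]
[ 0.25260068 -0.62563493  0.22599468] [[-0.    -0.927 -0.374]
 [ 0.001 -0.374  0.927]
 [-1.     0.     0.001]]
```

View pics/t1.png

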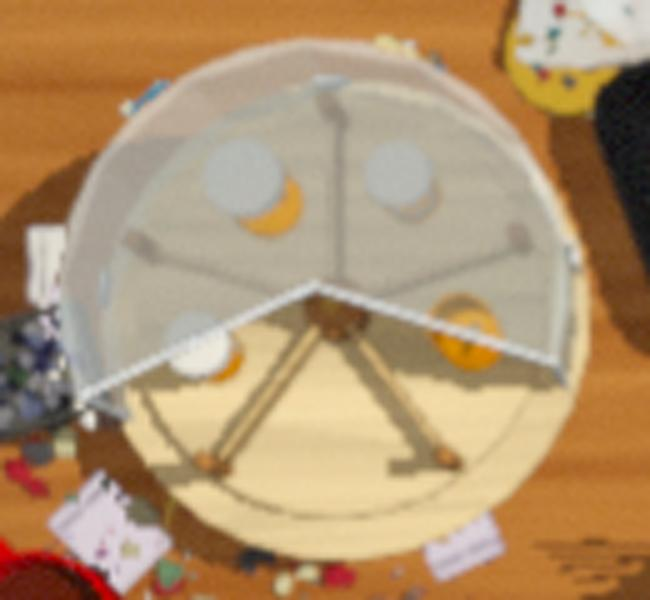

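View pics/t2.png

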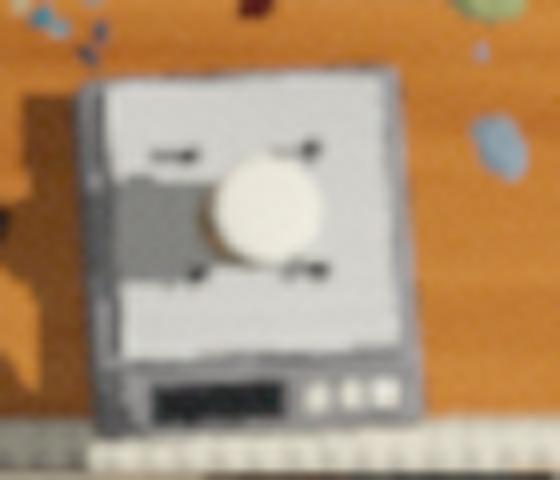

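The top view shows the carousel hub at about (207,202) px. The tall jar's broad cap is at about (189,176), behind and to the left. The posts facing the opening are at (182,232) and (229,232), and the weighed jar's cap is at about (343,241) on the scale. Next I measure these.

```bash
python3 - <<'E'
from h import *
from scipy.optimize import least_squares
c=cams.capture("top"); im=c["image"]
q=lambda x,y:(140+x/5-.4,140+y/5-.4)
posts=cast(c,[q(213,462),q(448,456),q(518,237),q(332,103),q(138,243)],.169)[:,:2]
print("posts",posts.round(4))
f=lambda v:np.concatenate([posts[i]-(v[:2]+.122*np.array([np.cos(v[2]+i*1.2566),np.sin(v[2]+i*1.2566)])) for i in range(5)])
s=least_squares(f,[.59,.19,2.5]);print("spindle",s.x[:2],"post0 deg",np.degrees(s.x[2]),(s.fun*1e3).round(1))
sp=s.x[:2]
ap=cast(c,[q(317,284),q(80,400),q(566,370)],.199)[:,:2];print("hood",ap.round(4))
a=[np.degrees(np.arctan2(*(p-sp)[::-1]))%360 for p in ap[1:]];print("edge angles",a,"mid",np.mean(a))
e=np.radians(s.x[2]*180/np.pi+36);print("empty bay",sp+.086*np.array([np.cos(e),np.sin(e)]),np.degrees(e))
for n,uv,z in [("UL",q(245,178),.189),("UR",q(399,174),.169),("L",q(200,345),.167),("open",q(468,335),.181)]:
    p=cast(c,[uv],z)[0,:2];print(n,p,np.linalg.norm(p-sp),np.degrees(np.arctan2(*(p-sp)[::-1])))
# weighed cap
sub=im[215:275,310:380].astype(int)
t=lambda x,y:(310+x/8-.4,215+y/8-.4)
print("wjar",cast(c,[t(267,208)],.118))
print("stops",cast(c,[t(192,153),t(312,148),t(198,274),t(320,270)],.068))
pl=cast(c,[t(105,82),t(388,70),t(402,348),t(120,358)],.046);print("plate",pl,pl.mean(0))
sh=sub
E
```

```text
posts [[0.483  0.2468]
 [0.4853 0.107 ]
 [0.6186 0.066 ]
 [0.7031 0.1801]
 [0.6166 0.2954]]
spindle [0.58132149 0.17906898] post0 deg 144.8456210205602 [ 1.4 -2.5  1.6  1.1 -2.1  2.4 -0.2 -0.8 -0.8 -0.2]
hood [[0.5847 0.1812]
 [0.5169 0.3174]
 [0.5322 0.0344]]
edge angles [np.float64(114.98526012395446), np.float64(251.2395662174013)] mid 183.11241317067788
empty bay [0.49533085 0.17779977] 180.8456210205602
UL [0.65147564 0.22726535] 0.08511459521988844 34.48932106460929
UR [0.6583264  0.13862622] 0.0869791573328642 -27.708329702570126
L [0.55408523 0.25698676] 0.08254086268711651 109.26713481091268
open [0.55652242 0.09428629] 0.08833515486256203 -106.30427904920072
wjar [[ 0.45733581 -0.23938771  0.118     ]]
stops [[ 0.48397042 -0.21689931  0.068     ]
 [ 0.48561076 -0.26536921  0.068     ]
 [ 0.43514151 -0.21803495  0.068     ]
 [ 0.43637445 -0.26702939  0.068     ]]
plate [[ 0.51583548 -0.18447453  0.046     ]
 [ 0.51985438 -0.30106391  0.046     ]
 [ 0.40585577 -0.3027729   0.046     ]
 [ 0.4026472  -0.18806685  0.046     ]] [ 0.46104821 -0.24409455  0.046     ]
```

```bash
python3 -m handwheel '[0,-1,0.8,-2, 0,-4,3.4,-8, 0,-8.4,7.1,-17, 0,-13.4,11.3,-27, 0,-18.4,15.5,-37, 0,-23.4,19.8,-47, 0,-27.7,23.4,-56, 0,-31,26.2,-63, 0,-32.7,27.6,-67, 0,-33.4,28.2,-68]' 8.7; python3 - <<'E'
from h import *
for n in("wrist","top"):
    c=cams.capture(n)
    cv2.imwrite(f"pics/{n}1.png",c["image"][...,::-1])
p,r,s=tool();print(p,r.round(3),s["joints"].round(1))
E
```

```text
time_s: 1.5
tcp_pos: [0.4572, -0.2377, 0.2268]
eef_rot: [-171.1, 90.0, 9.1]
contact_force: [-0.9, -0.3, 0.3]
gripper_width: 0.0871
[ 0.45695249 -0.23861588  0.22667192] [[ 0.     0.001 -1.   ]
 [ 0.    -1.    -0.001]
 [-1.    -0.    -0.   ]] [ -5.7   5.4 -19.2  -0.  -65.4   5.8]
```

View pics/wrist1.png

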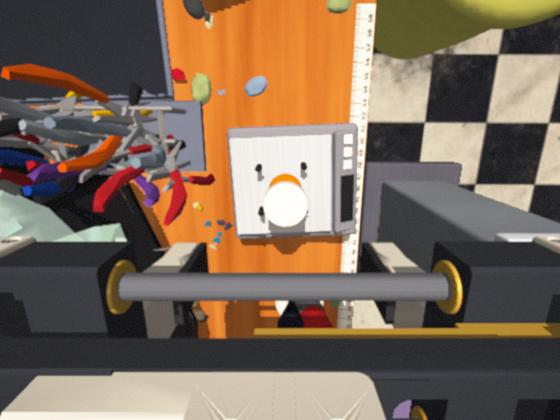

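View pics/top1.png

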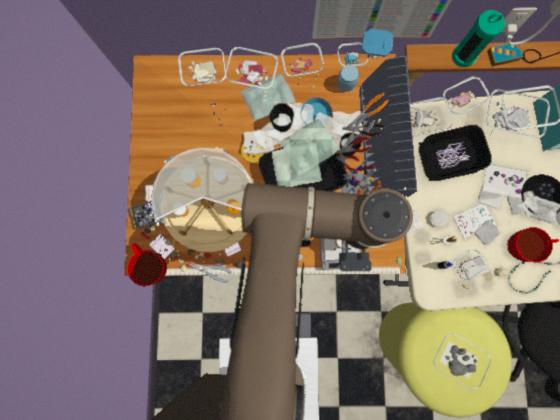

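```bash
python3 - <<'E'
from h import *
c=cams.capture("wrist");im=c["image"];print(c["xyz"],c["rotation"])
crop(c,"w1",215,110,365,250,5)
sub=im.copy();m=((im.min(2)>235)).astype(np.uint8);m[:170]=0;m[235:]=0;m[:,:255]=0;m[:,315:]=0
ct=max(cv2.findContours(m,0,2)[0],key=cv2.contourArea);(x,y),rad=cv2.minEnclosingCircle(ct);print(x,y,rad)
print(cast(c,[(x,y)],.118))
E
```

```text
[ 0.45732073 -0.3124029   0.38484403] [ 1.64153172e+02  3.16773549e-02 -1.79930109e+02]
279.4565124511719 201.46739196777344 27.667634963989258
[[ 0.46138571 -0.24382602  0.118     ]]
```

View pics/w1.png

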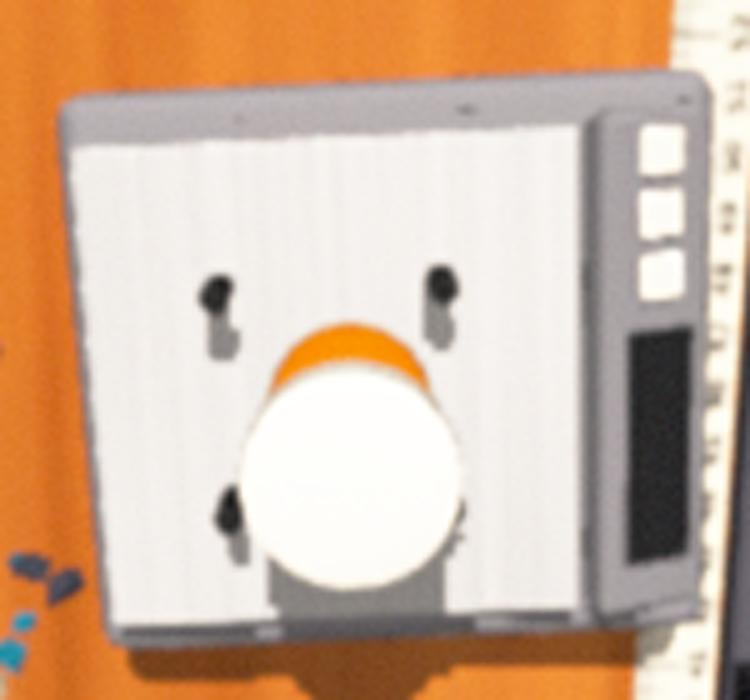

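```bash
python3 - <<'E'
from h import *
c=cams.capture("wrist")
t=lambda x,y:(215+x/5-.4,110+y/5-.4)
print("cap",cast(c,[t(351,475)],.118)); st=cast(c,[t(218,287),t(442,279),t(231,500)],.068);print(st,(st[1]+st[2])/2)
pl=cast(c,[t(70,150),t(580,127),t(587,612),t(112,628)],.046);print(pl.mean(0))
E
```

```text
cap [[ 0.45617907 -0.24149661  0.118     ]]
[[ 0.48398496 -0.26894701  0.068     ]
 [ 0.43699351 -0.27062539  0.068     ]
 [ 0.48222427 -0.22244401  0.068     ]] [ 0.45960889 -0.2465347   0.068     ]
[ 0.4591077  -0.24234929  0.046     ]
```

```bash
python3 -m handwheel '[0.8,0.1,0,0, 2.6,0.15,0,0, 5,0.15,0,0, 7.8,0.15,0,0, 10.4,0.15,0,0, 12.5,0.15,0,0, 13.8,0.15,0,0, 14.4,0.15,0,0, 14.5,0.15,0,0, 14.5,0.15,0,0]' 8.7
python3 -m handwheel '[0,0,0,0, 0,0,0,0, 0,0,0,0, 0,0,0,0, 0,0,0,0, 0,0,0,0, 0,0,0,0, 0,0,0,0, 0,0,0,0, 0,0,0,0]' 3 25; python3 - <<'E'
from h import *
c=cams.capture("wrist");cv2.imwrite("pics/w2.png",c["image"][...,::-1])
E
```

```text
time_s: 2.95
tcp_pos: [0.4573, -0.2409, 0.0821]
eef_rot: [167.9, 89.9, -12.1]
contact_force: [0.4, 0.2, 0.2]
gripper_width: 0.0869
time_s: 4.2
tcp_pos: [0.4568, -0.2408, 0.0815]
eef_rot: [-85.2, 90.0, 94.8]
contact_force: [0.2, -0.0, 0.9]
gripper_width: 0.04
```

View pics/w2.png

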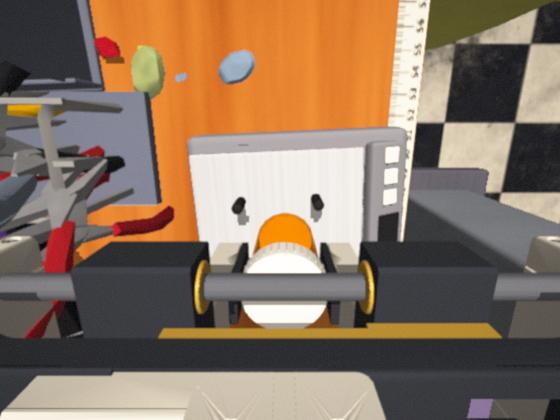

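```bash
python3 -m handwheel '[-0.8,0,0,0, -2.8,0,0,0, -5.5,0,0,0, -8.5,0,0,0, -11.5,-0.8,0,0, -14,-2.8,-0.3,0, -15.8,-5.6,-0.6,0, -16.6,-9,-1,0, -16.8,-12.5,-1.3,0, -16.8,-16,-1.6,0]'
python3 -m handwheel '[0,-3.6,-0.3,0, 0,-7.2,-0.6,0, 0,-10.8,-0.9,0, 0,-14.4,-1.2,0, 0,-18,-1.5,0, 0,-21.2,-1.8,0, 0,-23.8,-2,0, 0,-25.3,-2.1,0, 0,-25.9,-2.2,0, 0,-25.9,-2.2,0]'; python3 - <<'E'
from h import *
for n in("wrist","top","side"):
    c=cams.capture(n)
    cv2.imwrite(f"pics/{n}3.png",c["image"][...,::-1])
p,r,s=tool();print(p,r.round(3),s["joints"].round(1))
E
```

```text
time_s: 5.5
tcp_pos: [0.4727, -0.0798, 0.2504]
eef_rot: [-163.5, 89.9, 16.5]
contact_force: [0.7, -0.3, -1.5]
gripper_width: 0.0401
time_s: 6.75
tcp_pos: [0.4948, 0.1779, 0.2496]
eef_rot: [39.3, 90.0, -140.8]
contact_force: [1.2, 0.4, -0.3]
gripper_width: 0.0398
[0.4948435  0.17747872 0.24965429] [[-0.    -0.001 -1.   ]
 [ 0.    -1.     0.001]
 [-1.    -0.     0.   ]] [ 41.1   5.5 -16.   -0.  -68.5 -41.2]
```

View pics/wrist3.png

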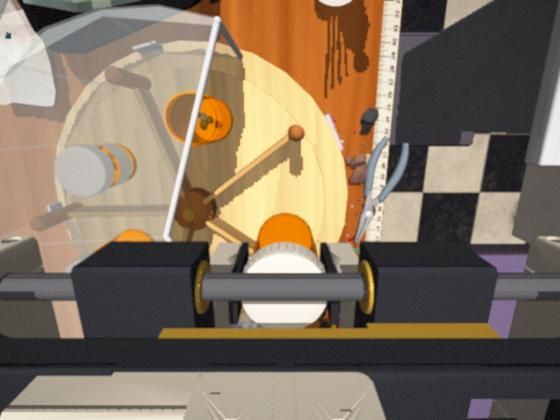

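View pics/top3.png

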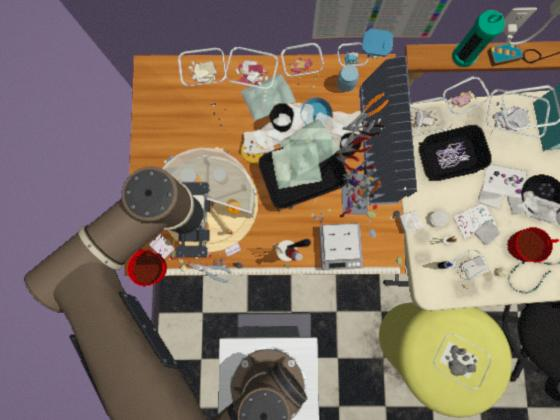

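View pics/side3.png

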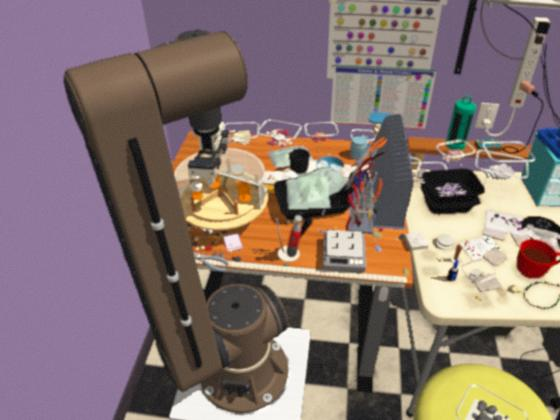

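```bash
python3 - <<'E'
from h import *
c=cams.capture("wrist");print(c["xyz"])
print("hub",cast(c,[(196,209)],.142),"post",cast(c,[(297,131)],.169),"apex",cast(c,[(165,238),(218,20)],.199))
t=cams.capture("top")
# stops on bare plate
crop(t,"t3",310,215,380,275,8)
E
```

```text
[0.49512156 0.10365138 0.40784159]
hub [[0.57568667 0.17901319 0.142     ]] post [[0.48510591 0.10927062 0.169     ]] apex [[0.58314641 0.18513817 0.199     ]
 [0.53538379 0.04277954 0.199     ]]
```

View pics/t3.png

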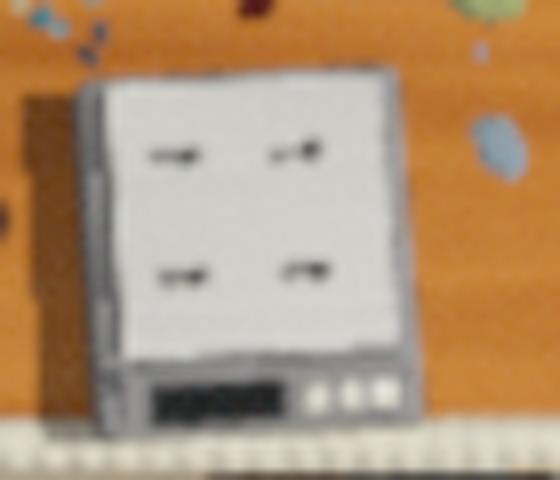

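```bash
python3 -m handwheel '[0.6,0,0,0, 2,0,0,0, 4,0,0,0, 6,0,0,0, 7.7,0,0,0, 8.8,0,0,0, 9.5,0,0,0, 9.9,0,0,0, 10.15,0,0,0, 10.25,0,0,0]'
python3 -m handwheel '[0,0,0,0, 0,0,0,0, 0,0,0,0, 0,0,0,0, 0,0,0,0, 0,0,0,0, -0.5,0,0,0, -2,0,0,0, -4,0,0,0, -6,0,0,0]' 6 ; python3 - <<'E'
from h import *
for n in("wrist","top","side"):
    c=cams.capture(n)
    cv2.imwrite(f"pics/{n}4.png",c["image"][...,::-1])
    if n=="top": crop(c,"t4",140,140,270,260,5)
    if n=="side": crop(c,"s4",160,140,280,240,6)
p,r,s=tool();print(p,s["joints"].round(1))
E
```

```text
time_s: 8.25
tcp_pos: [0.4951, 0.1783, 0.1473]
eef_rot: [-144.5, 90.0, 35.5]
contact_force: [0.6, 0.6, -1.0]
gripper_width: 0.0399
time_s: 9.5
tcp_pos: [0.4951, 0.1783, 0.2089]
eef_rot: [-153.5, 89.9, 26.5]
contact_force: [-0.1, -0.3, -0.4]
gripper_width: 0.0601
[0.4956236  0.17867209 0.20896288] [ 41.2   7.2 -19.6   0.  -63.1 -41.2]
```

View pics/wrist4.png

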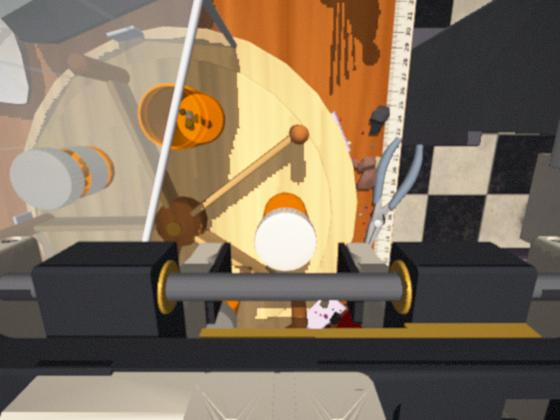

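View pics/t4.png

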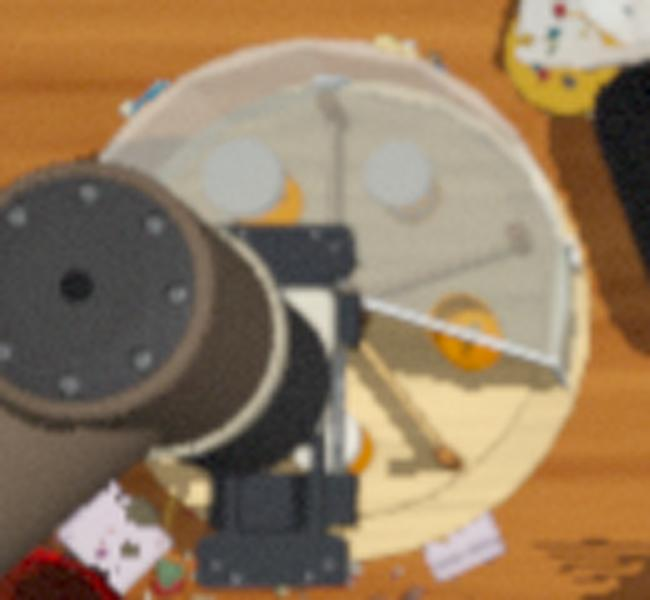

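View pics/s4.png

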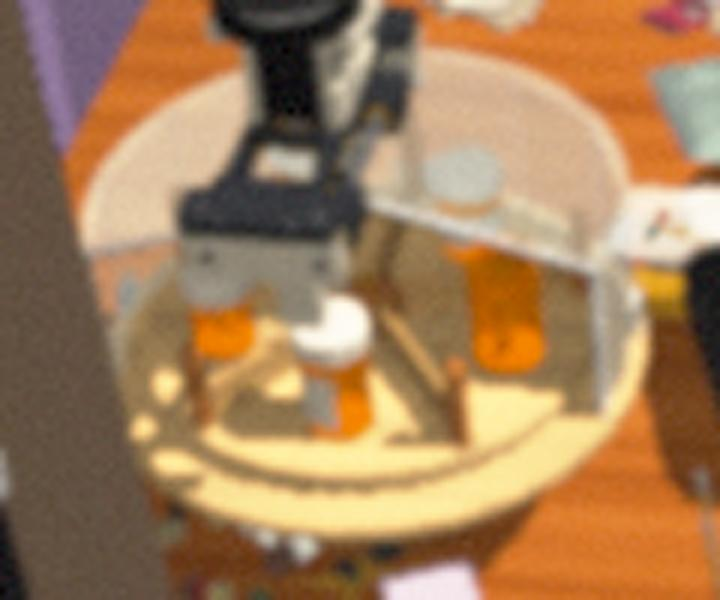

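The wrist picture shows the weighed jar standing free at (286,240), with the open jar at about (180,115). The side crop confirms it is upright. Next I straddle the left front post and work out the waypoints.

```bash
cat > wp.py <<'E'
from h import *
SP=np.array([.581,.180])
def rel(x,y,z,yaw):  # yaw: world angle (deg) of tool z
    p,r,s=tool(); d=np.array([x,y,z])-p
    y0=np.degrees(np.arctan2(r[1,2],r[0,2])); t=-(yaw-y0); t=(t+180)%360-180
    return np.r_[(r.T@d*100),t].round(1)
def post(phi,z,rad=.122):
    a=np.radians(phi); q=SP+rad*np.array([np.cos(a),np.sin(a)]); return rel(q[0],q[1],z,phi+90)
E
python3 -c "
from wp import *
print(post(144.8,.209),post(144.8,.15))"
```

```text
[  0.   -7.2   1.4 -54.8] [  5.9  -7.2   1.4 -54.8]
```

```bash
python3 -m handwheel '[0,-0.3,0.1,-3, 0,-1.2,0.3,-10, 0,-2.6,0.5,-20, 0,-4.1,0.8,-30, 0,-5.5,1.1,-40, 0,-6.6,1.3,-49, 0,-7.1,1.4,-54, 0,-7.2,1.4,-54.8, 0,-7.2,1.4,-54.8, 0,-7.2,1.4,-54.8]' 2.6 10; python3 - <<'E'
from h import *
c=cams.capture("wrist");cv2.imwrite("pics/w5.png",c["image"][...,::-1])
c=cams.capture("side");crop(c,"s5",160,140,280,240,6)
p,r,s=tool();print(p,r.round(2),s["joints"].round(1))
E
```

```text
time_s: 10.9
tcp_pos: [0.4809, 0.2499, 0.207]
eef_rot: [-9.4, 90.0, -134.7]
contact_force: [0.3, 0.1, -0.2]
gripper_width: 0.026
[0.48094137 0.24992495 0.20707261] [[-0.    0.82 -0.58]
 [ 0.   -0.58 -0.82]
 [-1.   -0.    0.  ]] [ 48.2   8.9 -17.8  -0.  -63.3   6.6]
```

View pics/w5.png

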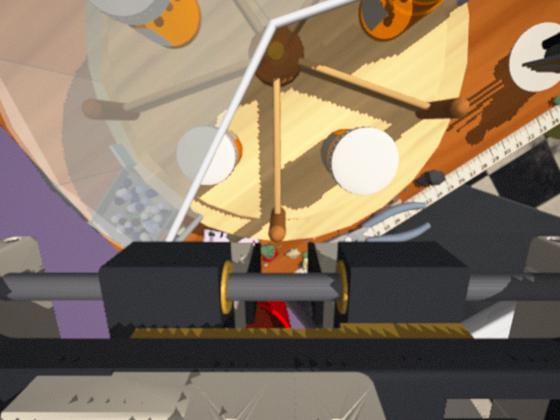

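View pics/s5.png

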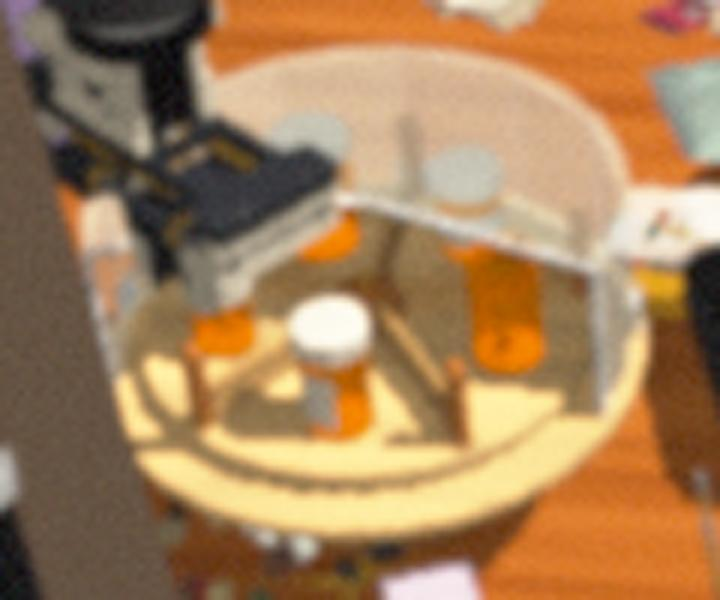

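```bash
python3 -c "
from wp import *
c=cams.capture('wrist');q=cast(c,[(278,230),(277,53)],[.169,.142]);print(q)
p,r,s=tool();print(p,((q-p)@r*1000).round(1))
print(post(144.8,.15))"
```

```text
[[0.48603094 0.25135995 0.169     ]
 [0.58122183 0.18475528 0.142     ]]
[0.48092574 0.24994621 0.20707795] [[ 38.1   3.4  -4.1]
 [ 65.1 119.5  -4.7]]
[ 5.7  0.  -0.1 -0.1]
```

```bash
python3 -m handwheel '[0.5,0,-0.2,0, 1.6,0,-0.2,0, 3,0,-0.2,0, 4.3,0,-0.2,0, 5.2,0,-0.2,0, 5.6,0,-0.2,0, 5.7,0,-0.2,0, 5.7,0,-0.2,0, 5.7,0,-0.2,0, 5.7,0,-0.2,0]'
python3 - <<'E'
from wp import *
p,r,s=tool();print(p,s["contact_force"])
c=cams.capture("side");crop(c,"s6",160,140,280,240,6)
phi=144.8
for k in range(1,11): print(post(phi+37*k/10,.15))
E
```

```text
time_s: 12.3
tcp_pos: [0.4822, 0.2519, 0.1503]
eef_rot: [170.6, 90.0, 45.4]
contact_force: [-0.5, -0.3, -0.3]
gripper_width: 0.0261
[0.48218841 0.25187469 0.15034174] [-0.46721382 -0.26153901 -0.31448035]
[ 0.   0.   1.  -3.7]
[ 0.   0.1  1.7 -7.4]
[  0.    0.2   2.5 -11.1]
[  0.    0.4   3.3 -14.8]
[  0.    0.7   4.  -18.5]
[  0.    0.9   4.8 -22.2]
[  0.    1.2   5.5 -25.9]
[  0.    1.6   6.2 -29.6]
[  0.    2.    6.9 -33.3]
[  0.    2.5   7.5 -37. ]
```

View pics/s6.png

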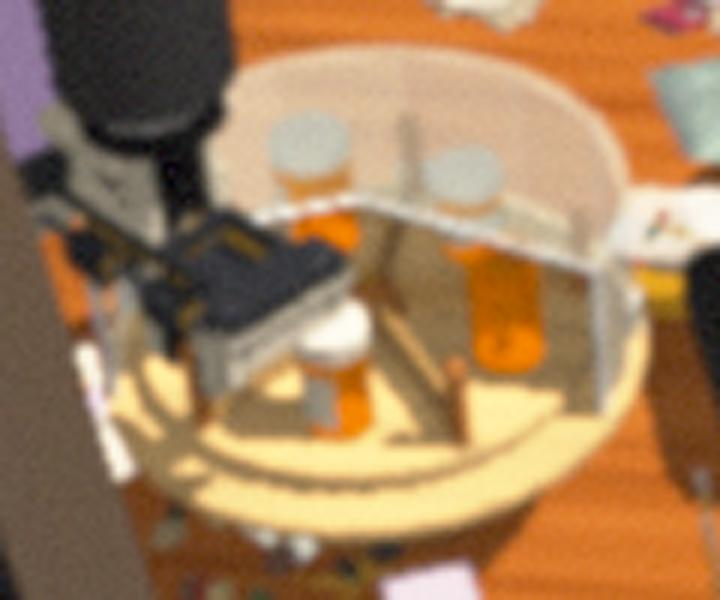

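```bash
python3 -m handwheel '[0,0,0.5,-1.5, 0,0.05,1.2,-5, 0,0.2,2.2,-9.5, 0,0.4,3.2,-14.5, 0,0.7,4.2,-19.5, 0,1.1,5.2,-24.5, 0,1.5,6.1,-29, 0,2,6.8,-33, 0,2.3,7.3,-36, 0,2.5,7.5,-37]' 1.6
python3 - <<'E'
from wp import *
p,r,s=tool();print(p,s["contact_force"],s["joints"].round(1))
c=cams.capture("side");crop(c,"s7",160,140,280,240,6)
phi=144.8+37
for k in (5,9.5,14.5,19.5,24.5,29,33,36,37): print(k,post(phi+k,.15))
E
```

```text
time_s: 13.6
tcp_pos: [0.459, 0.1757, 0.1502]
eef_rot: [-167.3, 90.0, 104.6]
contact_force: [0.5, -0.0, 0.2]
gripper_width: 0.016
[0.458989   0.1756769  0.15015009] [ 0.49759024 -0.04158493  0.19023652] [ 43.9   7.1 -28.2  -0.  -54.7  47.9]
5 [ 0.   0.   1.  -4.9]
9.5 [ 0.   0.2  2.  -9.4]
14.5 [  0.    0.4   3.  -14.4]
19.5 [  0.    0.7   4.  -19.4]
24.5 [  0.    1.1   5.  -24.4]
29 [  0.    1.5   5.9 -28.9]
33 [  0.    2.    6.6 -32.9]
36 [  0.    2.3   7.1 -35.9]
37 [  0.    2.4   7.3 -36.9]
```

View pics/s7.png

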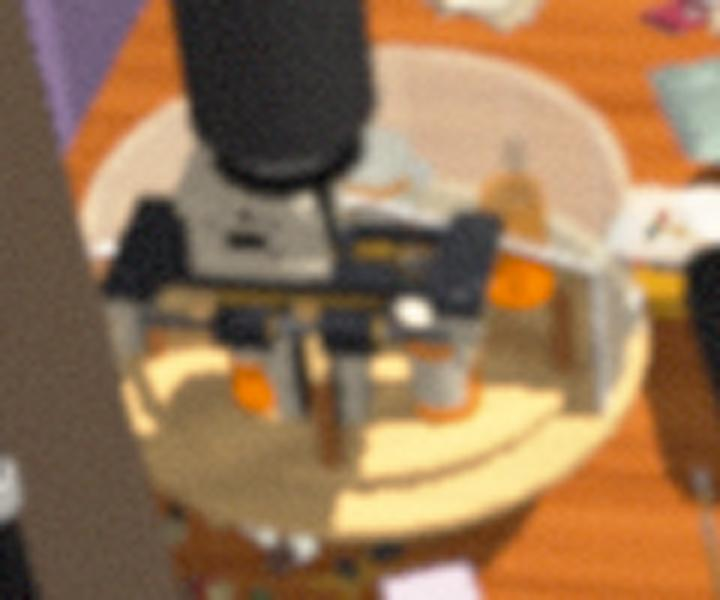

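```bash
python3 -m handwheel '[0,0,0.3,-1.5, 0,0,1,-5, 0,0.2,2,-9.5, 0,0.4,3,-14.5, 0,0.7,4,-19.5, 0,1.1,5,-24.5, 0,1.5,5.9,-29, 0,2,6.6,-33, 0,2.3,7.1,-36, 0,2.4,7.3,-37]'
python3 -m handwheel '[0,0,0,0, 0,0,0,0, -0.6,0,0,0, -2,0,0,0, -3.6,0,0,0, -5,0,0,0, -5.8,0,0,0, -6,0,0,0, -6,0,0,0, -6,0,0,0]' 2.6
python3 - <<'E'
from wp import *
p,r,s=tool();print(p,s["contact_force"],s["joints"].round(1))
c=cams.capture("wrist");cv2.imwrite("pics/w8.png",c["image"][...,::-1])
c=cams.capture("top");crop(c,"t8",140,140,270,260,5)
E
```

```text
time_s: 14.9
tcp_pos: [0.4856, 0.1037, 0.15]
eef_rot: [-100.0, 90.0, -151.2]
contact_force: [-0.4, 1.4, -1.1]
gripper_width: 0.0162
time_s: 16.15
tcp_pos: [0.4853, 0.1037, 0.2095]
eef_rot: [-101.0, 89.9, -152.2]
contact_force: [-0.3, 1.1, -0.2]
gripper_width: 0.026
[0.48525262 0.10374678 0.20952759] [-0.30723929  1.05638987 -0.23587705] [ 34.8   4.3 -22.8  -0.  -63.   94. ]
```

View pics/w8.png

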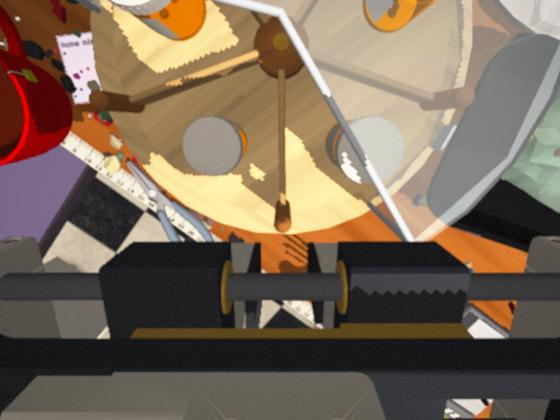

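View pics/t8.png

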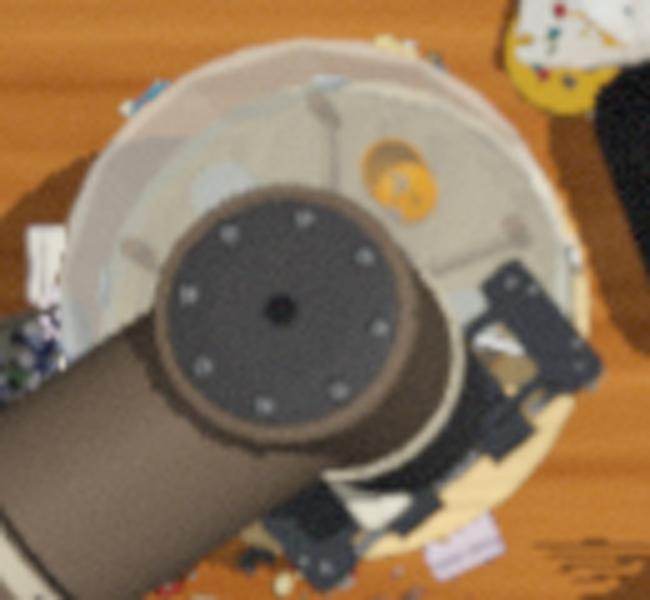

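```bash
python3 -c "
from wp import *
c=cams.capture('wrist');q=cast(c,[(283,222),(94,100),(281,46),(466,96)],[.169,.169,.142,.169])[:,:2];print(q)
for k in (0,1,3):
  for S in (SP,q[2]): print(k,np.degrees(np.arctan2(*(q[k]-S)[::-1]))%360,np.linalg.norm(q[k]-S))
for ph in (145.5,146.5):print(post(ph,.209))
"
```

```text
[[0.49146818 0.10895435]
 [0.48011656 0.25043656]
 [0.58101872 0.18265005]
 [0.62654811 0.07202904]]
0 218.4328430618822 0.1142953675724359
0 219.4527041767059 0.11597566420166566
1 145.07735311151805 0.12303973997387976
1 146.1066217937259 0.12155762410390968
3 292.8727014949136 0.1171851423113305
3 292.37108487601813 0.11962413170139952
[  0.1   8.7 -11.6  73.3]
[  0.1   8.5 -11.6  72.3]
```

```bash
python3 -m handwheel '[-0.3,0.3,-0.4,3, -0.8,1.2,-1.5,10, -1,2.5,-3.3,20, -1,4,-5.4,30, -1,5.5,-7.5,40, -1,6.9,-9.4,50, -1,7.9,-10.8,60, -1,8.4,-11.5,68, -0.6,8.6,-11.6,72.3, 0,8.6,-11.6,72.3]'
python3 -c "
from wp import *
c=cams.capture('wrist');cv2.imwrite('pics/w9.png',c['image'][...,::-1])
p,r,s=tool();print(p,r.round(2),s['joints'].round(1))
print(post(146.3,.15))
"
```

```text
time_s: 17.55
tcp_pos: [0.4799, 0.2484, 0.2097]
eef_rot: [-7.4, 90.0, -130.9]
contact_force: [-0.5, -0.2, 0.6]
gripper_width: 0.0259
[0.47942973 0.24794839 0.20869093] [[-0.    0.83 -0.55]
 [-0.   -0.55 -0.83]
 [-1.   -0.    0.  ]] [ 48.1   8.6 -17.9  -0.  -63.6   8.5]
[5.9 0.  0.  0.3]
```

View pics/w9.png

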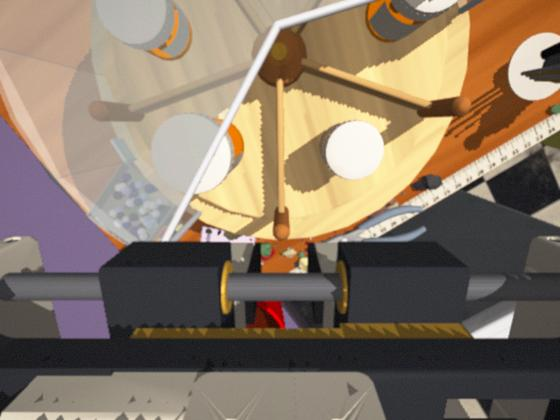

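```bash
python3 -m handwheel '[0.5,0,-0.1,0, 1.6,0,-0.1,0, 3,0,-0.1,0, 4.3,0,-0.1,0, 5.2,0,-0.1,0, 5.7,0,-0.1,0, 5.9,0,-0.1,0, 5.9,0,-0.1,0, 5.9,0,-0.1,0, 5.9,0,-0.1,0]'
python3 -m handwheel '[0,0,0.4,-1.5, 0,0,1.1,-5, 0,0.2,2.1,-9.5, 0,0.4,3.1,-14.5, 0,0.7,4.1,-19.5, 0,1.1,5.1,-24.5, 0,1.5,6,-29, 0,2,6.7,-33, 0,2.3,7.2,-36, 0,2.5,7.4,-37]' 1.6
python3 - <<'E'
from wp import *
p,r,s=tool();print(p,s["contact_force"],s["joints"].round(1))
c=cams.capture("side");crop(c,"s10",160,140,280,240,6)
for k in (1.5,5,9.5,14.5,19.5,24.5,29,32,34,35): print(k,post(146.3+37+k,.15))
E
```

```text
time_s: 18.85
tcp_pos: [0.4805, 0.2491, 0.1514]
eef_rot: [171.5, 90.0, 48.0]
contact_force: [-0.7, 0.4, 0.2]
gripper_width: 0.026
time_s: 20.1
tcp_pos: [0.4603, 0.1732, 0.1512]
eef_rot: [154.6, 90.0, 68.1]
contact_force: [-0.3, 1.0, -0.0]
gripper_width: 0.0165
[0.46028553 0.17318638 0.15121316] [-0.32542938  1.04093388 -0.03564282] [ 43.6   7.  -28.1  -0.  -54.9  50. ]
1.5 [ 0.1 -0.1  0.3 -1.2]
5 [ 0.1 -0.1  1.1 -4.7]
9.5 [ 0.1  0.   2.  -9.2]
14.5 [  0.1   0.3   3.1 -14.2]
19.5 [  0.1   0.6   4.1 -19.2]
24.5 [  0.1   1.    5.1 -24.2]
29 [  0.1   1.4   5.9 -28.7]
32 [  0.1   1.7   6.5 -31.7]
34 [  0.1   1.9   6.8 -33.7]
35 [  0.1   2.1   7.  -34.7]
```

View pics/s10.png

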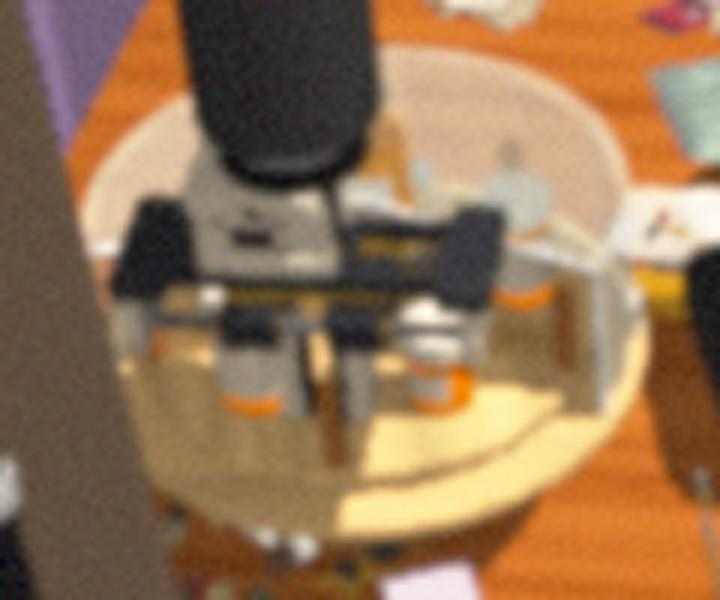

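```bash
python3 -m handwheel '[0,0,0.3,-1.5, 0,0,1.1,-5, 0.1,0.1,2,-9.5, 0.1,0.3,3.1,-14.5, 0.1,0.6,4.1,-19.5, 0.1,1,5.1,-24.5, 0.1,1.4,5.9,-29, 0.1,1.8,6.6,-32.5, 0.1,2.1,7,-35, 0.1,2.2,7.2,-36]'
python3 -m handwheel '[0,0,0,0, 0,0,0,0, -0.6,0,0,0, -2,0,0,0, -3.6,0,0,0, -5,0,0,0, -6.5,0,0,0, -8,0,0,0, -9,0,0,0, -9,0,0,0]' 2.6
python3 - <<'E'
from wp import *
p,r,s=tool();print(p,s["contact_force"],s["joints"].round(1))
c=cams.capture("wrist");cv2.imwrite("pics/w11.png",c["image"][...,::-1])
c=cams.capture("side");crop(c,"s11",160,140,280,240,6)
E
```

```text
time_s: 21.4
tcp_pos: [0.4869, 0.1029, 0.15]
eef_rot: [-104.4, 90.0, -154.9]
contact_force: [-0.4, 0.6, -0.4]
gripper_width: 0.0159
time_s: 22.65
tcp_pos: [0.4871, 0.1032, 0.2408]
eef_rot: [82.3, 89.9, 31.8]
contact_force: [-0.4, -0.8, -0.7]
gripper_width: 0.0261
[0.48710351 0.10317067 0.24081445] [-0.36962387 -0.84844884 -0.72639235] [ 34.6   3.1 -19.9   0.  -67.   94.9]
```

View pics/w11.png

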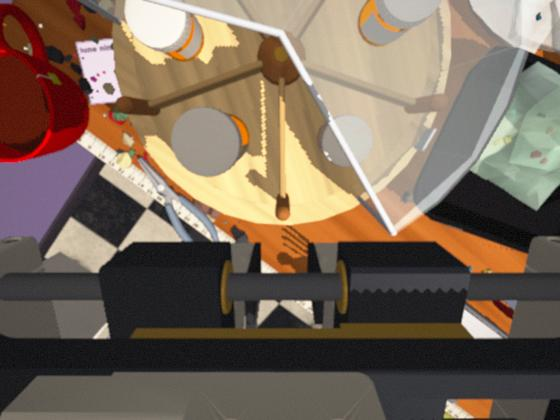

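View pics/s11.png

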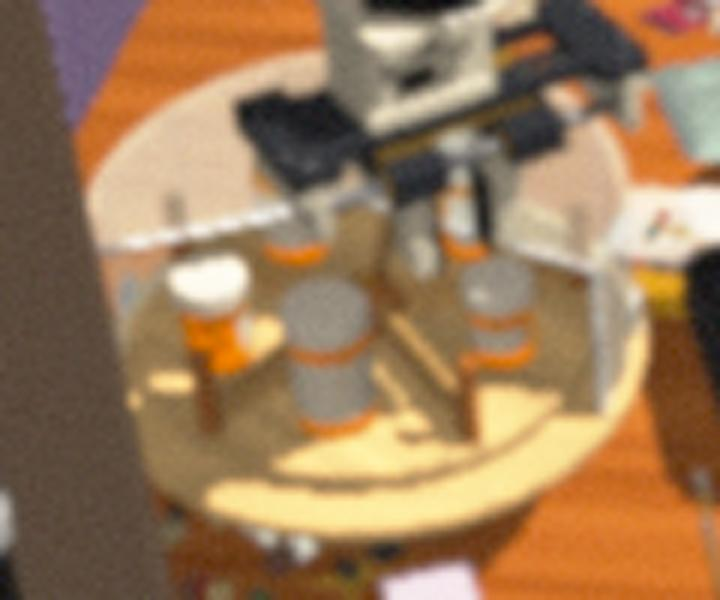

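```bash
python3 - <<'E'
from wp import *
w=cams.capture("wrist");crop(w,"w11b",150,85,270,195,6)
s=cams.capture("side")
print(cast(w,[(207.5,141.5),(282,57)],[.189,.142]),cast(s,[(160+327/6-.4,140+305/6-.4)],.189))
for a in (180,181,183): print(SP+.086*np.array([np.cos(np.radians(a)),np.sin(np.radians(a))]))
E
```

```text
[[0.50177003 0.18190742 0.189     ]
 [0.58079452 0.18195961 0.142     ]] [[0.49846875 0.18160887 0.189     ]]
[0.495 0.18 ]
[0.4950131  0.17849909]
[0.49511786 0.17549911]
```

View pics/w11b.png

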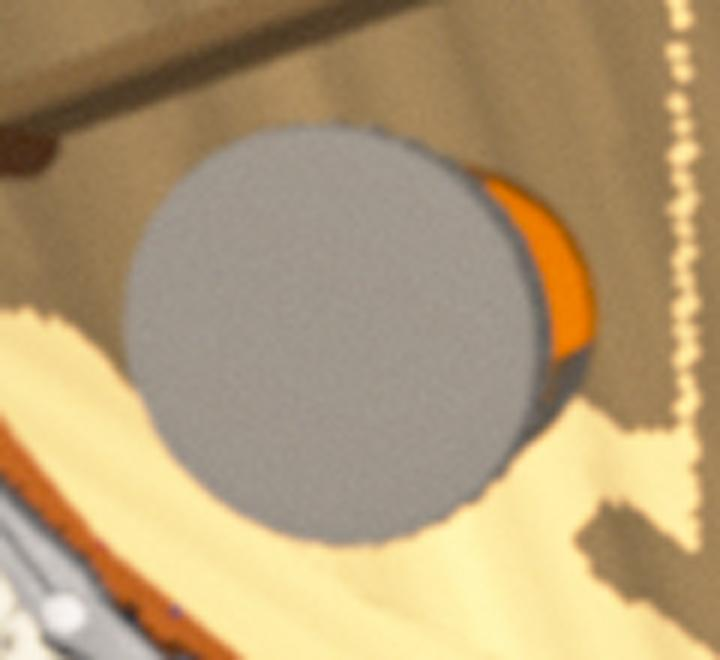

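```bash
python3 -c "
from wp import *
print(rel(.499,.181,.24,180))"
```

```text
[-1.000e-01  5.900e+00 -5.200e+00  1.295e+02]
```

```bash
python3 -m handwheel '[-0.3,0.3,-0.2,4, -1,1,-0.9,12, -1.5,2,-1.8,22, -1.5,3,-2.6,32, -1.5,4,-3.5,42, -1.5,4.8,-4.3,52, -1.5,5.5,-4.9,62, -1.5,5.8,-5.2,72, -1.5,5.9,-5.2,82, -1.5,5.9,-5.2,90]' 8.4
python3 -m handwheel '[0,0,0,4, 0,0,0,12, 0,0,0,21, 0,0,0,30, 0,0,0,36, 0,0,0,39.5, 0,0,0,39.5, 0,0,0,39.5, 0,0,0,39.5, 0,0,0,39.5]'
python3 - <<'E'
from wp import *
p,r,s=tool();print(p,r.round(2),s["joints"].round(1))
c=cams.capture("wrist");cv2.imwrite("pics/w12.png",c["image"][...,::-1])
c=cams.capture("side");crop(c,"s12",160,140,280,240,6)
E
```

```text
time_s: 24.1
tcp_pos: [0.499, 0.1806, 0.2543]
eef_rot: [-3.6, 89.9, -144.4]
contact_force: [0.3, -0.6, 0.2]
gripper_width: 0.0843
time_s: 25.35
tcp_pos: [0.4992, 0.1806, 0.255]
eef_rot: [30.7, 90.0, -149.3]
contact_force: [0.3, -0.3, 0.8]
gripper_width: 0.0835
[0.49923654 0.1806234  0.25502433] [[-0.  0. -1.]
 [-0. -1. -0.]
 [-1.  0.  0.]] [ 41.1   5.9 -14.9  -0.  -69.3 -41.1]
```

View pics/w12.png

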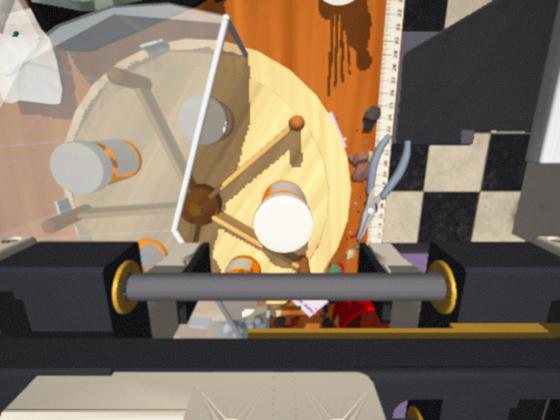

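View pics/s12.png

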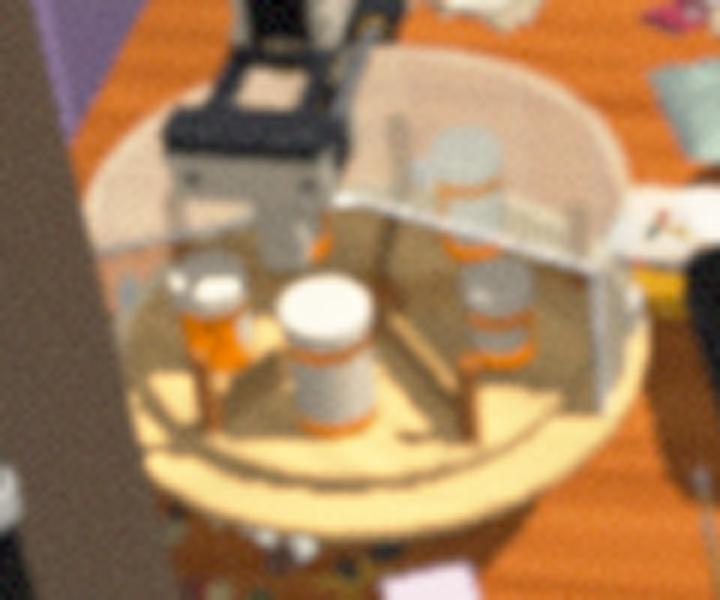

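```bash
python3 - <<'E'
from wp import *
w=cams.capture("wrist");s=cams.capture("side")
print(cast(w,[(283,219),(201,204)],[.189,.142]),cast(s,[(160+325/6-.4,140+303/6-.4)],.189))
print(rel(.4985,.181,.160,180))
E
```

```text
[[0.50028348 0.17856641 0.189     ]
 [0.57668778 0.17898877 0.142     ]] [[0.4999922  0.18307724 0.189     ]]
[ 9.5 -0.   0.1 -0. ]
```

```bash
python3 -m handwheel '[0.5,0,0,0, 1.7,0,0,0, 3.3,0,0,0, 5,0,0,0, 6.7,0,0,0, 8,0,0,0, 8.9,0,0,0, 9.4,0,0,0, 9.5,0,0,0, 9.5,0,0,0]' 7
python3 -m handwheel '[0,0,0,0, 0,0,0,0, 0,0,0,0, 0,0,0,0, 0,0,0,0, 0,0,0,0, 0,0,0,0, 0,0,0,0, 0,0,0,0, 0,0,0,0]' 3.5 25; python3 - <<'E'
from wp import *
p,r,s=tool();print(p,s["contact_force"])
c=cams.capture("wrist");cv2.imwrite("pics/w13.png",c["image"][...,::-1])
c=cams.capture("side");crop(c,"s13",160,140,280,240,6)
E
```

```text
time_s: 26.8
tcp_pos: [0.4995, 0.1808, 0.1604]
eef_rot: [-146.2, 90.0, 33.8]
contact_force: [-0.4, -0.2, 0.7]
gripper_width: 0.0702
time_s: 28.05
tcp_pos: [0.4993, 0.1807, 0.1602]
eef_rot: [-162.7, 90.0, 17.3]
contact_force: [-1.1, 0.4, 3.0]
gripper_width: 0.0457
[0.49934851 0.1806835  0.16018688] [-1.06974392  0.35130302  3.02234869]
```

View pics/w13.png

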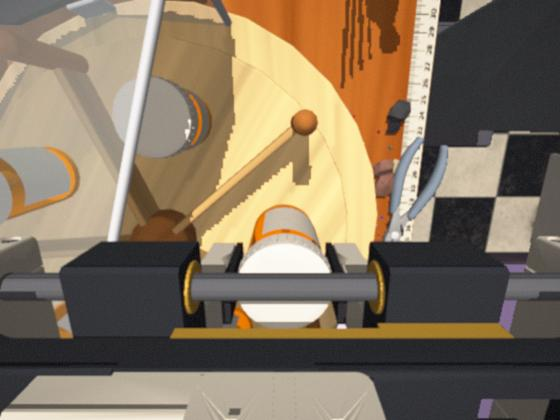

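View pics/s13.png

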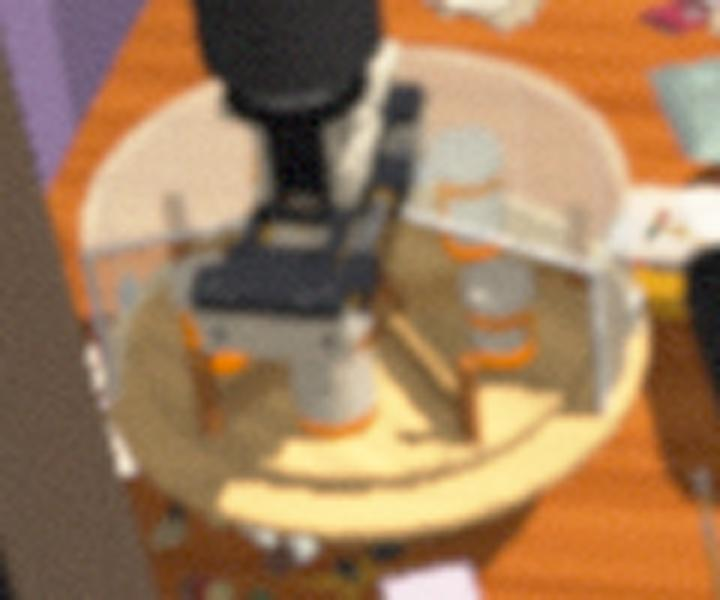

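```bash
python3 -m handwheel '[-0.4,0,0,0, -1.5,0,0,0, -3,0,0,0, -4.6,0,0,0, -6.2,0,0,0, -7.8,0,0,0, -9.2,0,0,0, -10.3,0,0,0, -10.9,0,0,0, -11,0,0,0]' - 30; python3 - <<'E'
from wp import *
p,r,s=tool();print(p,s["contact_force"],s["gripper_width"])
c=cams.capture("wrist");cv2.imwrite("pics/w14.png",c["image"][...,::-1])
c=cams.capture("side");crop(c,"s14",160,120,280,220,6)
print(rel(.46,-.2435,p[2],180))
E
```

```text
time_s: 29.4
tcp_pos: [0.4992, 0.1807, 0.2702]
eef_rot: [-106.5, 90.0, 73.5]
contact_force: [-0.0, -0.2, -1.2]
gripper_width: 0.0455
[0.49924552 0.18070011 0.27019881] [-0.01080313 -0.16074387 -1.16067426] 0.04547295224275618
[-0.  42.4  3.9 -0. ]
```

View pics/s14.png

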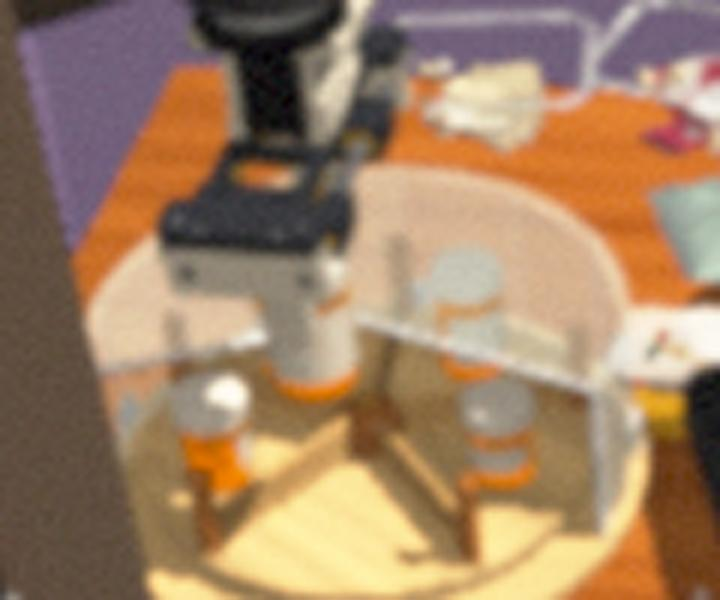

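View pics/w14.png

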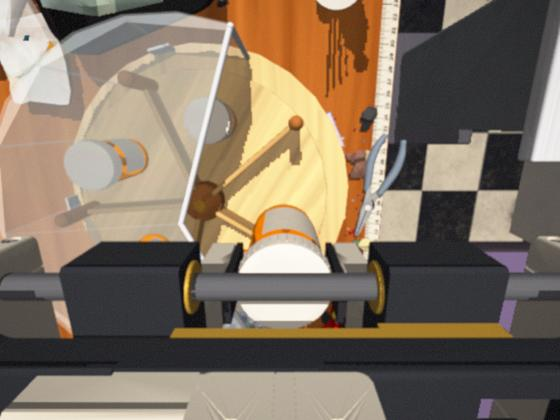

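Both views show the tall jar lifted upright in the fingers, with the other jars still standing. Next I carry it to the scale.

```bash
python3 -m handwheel '[0,0.5,0,0, 0,2,0.2,0, 0,4.5,0.4,0, 0,7.5,0.7,0, 0,10.7,1,0, 0,13.9,1.3,0, 0,17.1,1.6,0, 0,20,1.8,0, 0,22,2,0, 0,23,2.1,0]'
python3 -m handwheel '[0,1.5,0.1,0, 0,4,0.4,0, 0,7,0.7,0, 0,10,0.9,0, 0,13,1.2,0, 0,15.8,1.5,0, 0,17.8,1.7,0, 0,19,1.8,0, 0,19.4,1.8,0, 0,19.4,1.8,0]'
python3 - <<'E'
from wp import *
p,r,s=tool();print(p,s["contact_force"],s["gripper_width"])
c=cams.capture("wrist");cv2.imwrite("pics/w15.png",c["image"][...,::-1])
c=cams.capture("side");crop(c,"s15",300,190,400,280,7)
print(rel(.46,-.2435,.095,180))
E
```

```text
time_s: 30.75
tcp_pos: [0.4775, -0.0509, 0.2701]
eef_rot: [43.1, 90.0, -137.0]
contact_force: [-0.3, -0.0, -0.7]
gripper_width: 0.0457
time_s: 32.0
tcp_pos: [0.4602, -0.2432, 0.27]
eef_rot: [-50.5, 90.0, 129.5]
contact_force: [-0.8, 0.3, -1.1]
gripper_width: 0.0457
[ 0.46021362 -0.24319074  0.26999256] [-0.76437299  0.30682938 -1.12645569] 0.04571869465439855
[17.5  0.1  0.   0. ]
```

View pics/s15.png

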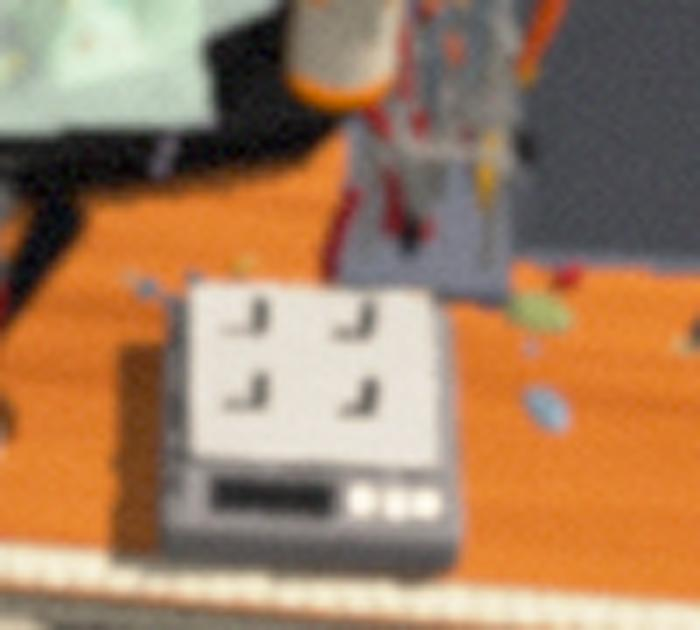

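View pics/w15.png

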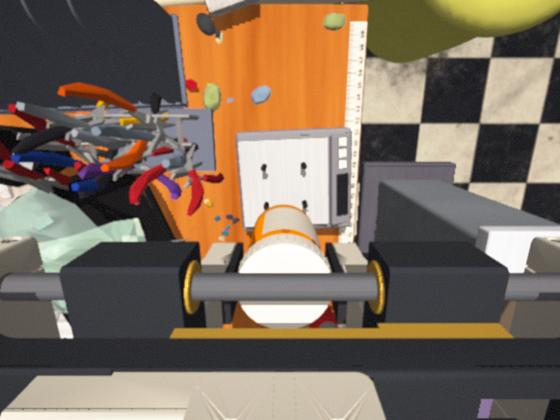

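```bash
python3 - <<'E'
from wp import *
s=cams.capture("side");w=cams.capture("wrist");t=cams.capture("top")
q=lambda x,y:(300+x/7-.4,190+y/7-.4)
print("side base",cast(s,[q(262,330),q(369,334),q(262,405),q(372,410)],.046)[:,:2].mean(0), "tops",cast(s,[q(263,302),q(370,307),q(264,377),q(374,383)],.068)[:,:2].mean(0))
print("wrist tops",cast(w,[(264,168),(304,166),(267,205),(305,204)],.068)[:,:2],cast(w,[(264,168),(304,166),(267,205),(305,204)],.068)[:,:2].mean(0))
v=lambda x,y:(310+x/8-.4,215+y/8-.4)
print("top tops",cast(t,[v(192,153),v(312,149),v(200,273),v(320,270)],.068)[:,:2].mean(0))
E
```

```text
side base [ 0.45989585 -0.24268827] tops [ 0.45548769 -0.24186805]
wrist tops [[ 0.48447999 -0.26531417]
 [ 0.43673195 -0.26773971]
 [ 0.4815587  -0.21953285]
 [ 0.43460888 -0.22085189]] [ 0.45934488 -0.24335966]
top tops [ 0.46027162 -0.24203343]
```

```bash
python3 -m handwheel '[0.8,0,0,0, 2.8,0,0.1,0, 5.5,0,0.1,0, 8.5,0,0.1,0, 11.5,0,0.1,0, 13.5,0,0.1,0, 14.7,0,0.1,0, 15.2,0,0.1,0, 15.3,0,0.1,0, 15.3,0,0.1,0]'
python3 - <<'E'
from wp import *
p,r,s=tool();print(p,s["contact_force"],s["gripper_width"])
c=cams.capture("wrist");cv2.imwrite("pics/w16.png",c["image"][...,::-1])
c=cams.capture("side");crop(c,"s16",300,190,400,280,7)
E
```

```text
time_s: 33.5
tcp_pos: [0.4596, -0.2434, 0.1177]
eef_rot: [167.5, 89.9, -12.5]
contact_force: [-0.6, -0.6, -1.5]
gripper_width: 0.0461
[ 0.45962302 -0.24343682  0.11769417] [-0.62882975 -0.62842384 -1.50221054] 0.046139380034494595
```

View pics/s16.png

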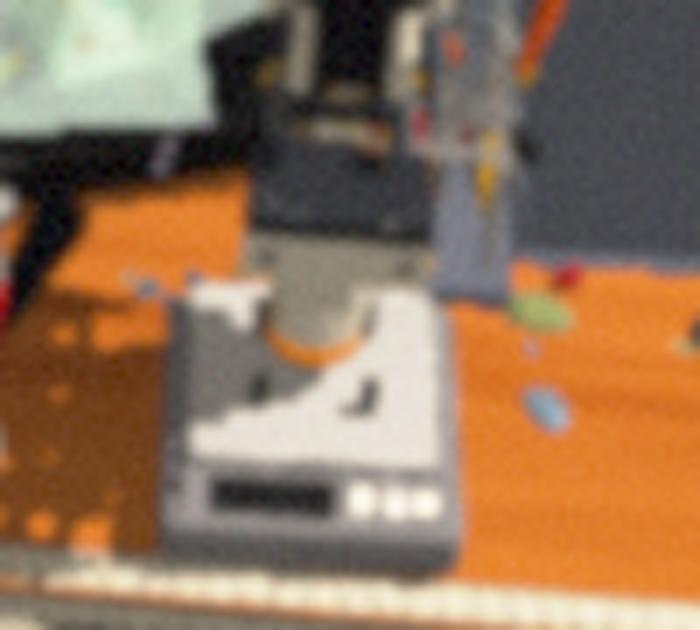

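View pics/w16.png

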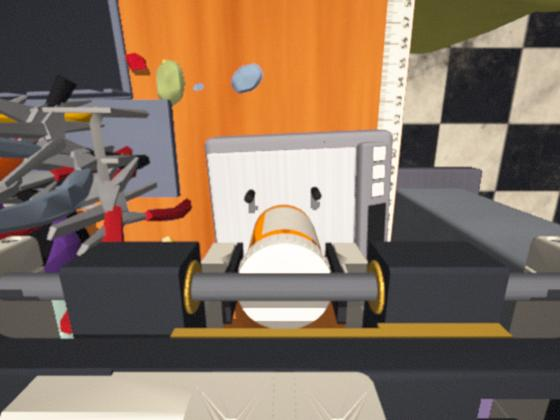

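```bash
python3 -m handwheel '[0.2,0,0,0, 0.6,0,0,0, 1,0,0,0, 1.4,0,0,0, 1.7,0,0,0, 1.9,0,0,0, 2.1,0,0,0, 2.2,0,0,0, 2.2,0,0,0, 2.2,0,0,0]'
python3 - <<'E'
from wp import *
p,r,s=tool();print(p,s["contact_force"],s["gripper_width"])
c=cams.capture("side");crop(c,"s17",300,190,400,280,7)
E
```

```text
time_s: 34.85
tcp_pos: [0.4592, -0.2434, 0.0952]
eef_rot: [155.9, 90.0, -24.1]
contact_force: [-0.3, 0.3, 0.6]
gripper_width: 0.0458
[ 0.45917948 -0.24339675  0.0952176 ] [-0.25914563  0.30194314  0.63197517] 0.04579734854362945
```

View pics/s17.png

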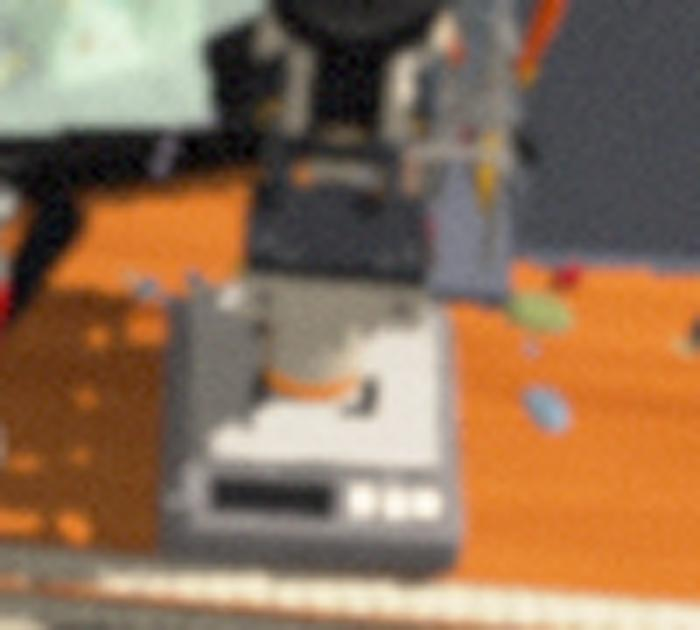

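```bash
python3 -m handwheel '[0,0,0,0, 0,0,0,0, 0,0,0,0, 0,0,0,0, 0,0,0,0, 0,0,0,0, -0.5,0,0,0, -2,0,0,0, -4,0,0,0, -6.5,0,0,0]' 7
python3 -m handwheel '[-2,0,0,0, -4.5,0,0,0, -7,0,0,0, -9.5,0,0,0, -11.5,0,0,0, -13,0,0,0, -13,1,0,0, -13,3,0,0, -13,5.5,0,0, -13,8,0,0]'
python3 - <<'E'
from wp import *
p,r,s=tool();print(p,s["contact_force"],s["gripper_width"])
w=cams.capture("wrist");cv2.imwrite("pics/w18.png",w["image"][...,::-1])
c=cams.capture("side");cv2.imwrite("pics/s18f.png",c["image"][...,::-1]);crop(c,"s18",300,170,400,280,6)
c=cams.capture("top");cv2.imwrite("pics/t18.png",c["image"][...,::-1])
E
```

```text
time_s: 36.15
tcp_pos: [0.4591, -0.2434, 0.1616]
eef_rot: [139.2, 90.0, -40.8]
contact_force: [0.7, -0.1, 0.7]
gripper_width: 0.0701
time_s: 37.4
tcp_pos: [0.4587, -0.3243, 0.289]
eef_rot: [-25.5, 89.9, 154.5]
contact_force: [0.0, 0.7, -0.5]
gripper_width: 0.0699
[ 0.45865727 -0.32434885  0.28899723] [ 0.04360115  0.72192425 -0.45033805] 0.06991647333286062
```

View pics/s18.png

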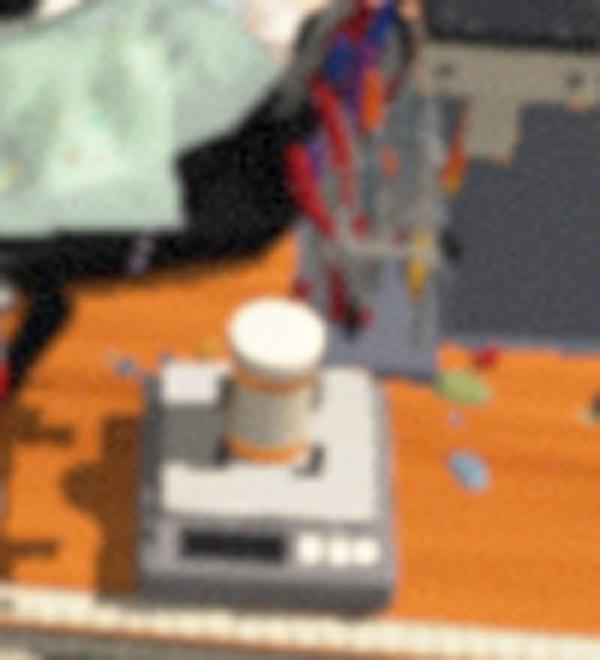

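View pics/w18.png

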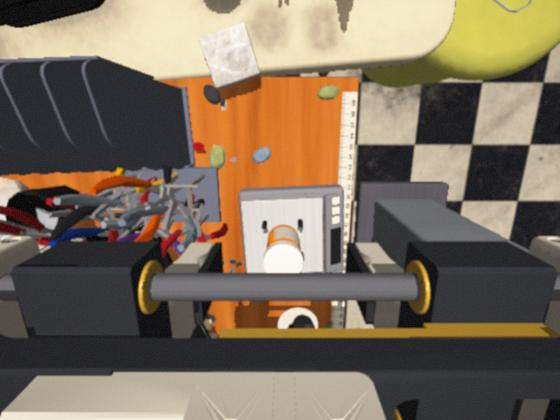

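View pics/t18.png

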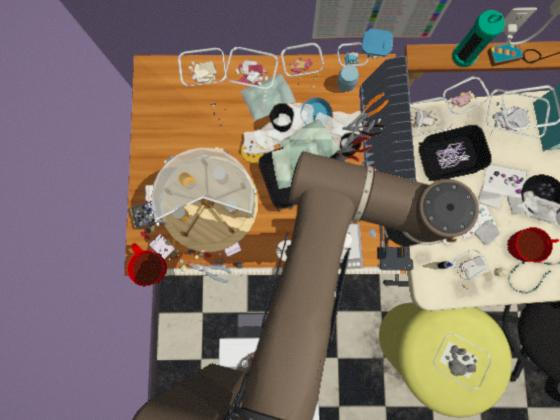

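```bash
python3 - <<'E'
from wp import *
s=cams.capture("side");w=cams.capture("wrist")
print("side",cast(s,[(300+278/6-.4,170+332/6-.4)],.124),"wrist",cast(w,[(284,256)],.124),cast(w,[(265,226),(301,225)],.068))
c=cams.capture("top");crop(c,"t19",140,140,270,260,5)
E
```

```text
side [[ 0.45821764 -0.24050112  0.124     ]] wrist [[ 0.45858569 -0.24892476  0.124     ]] [[ 0.48365423 -0.26647997  0.068     ]
 [ 0.43590949 -0.26778724  0.068     ]]
```

View pics/t19.png

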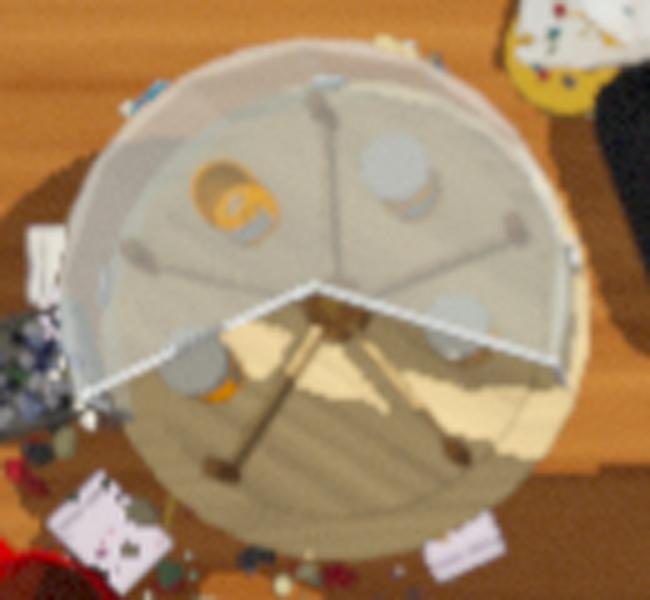

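```bash
python3 -c "
from plant import workorder,sensors
print(workorder.close_job());print(sensors.get_state()['time_s'])"
```

```text
the job is handed in; nothing more can be done
None
the job is handed in; nothing more can be done
```

I put the weighed jar in the empty compartment and turned the carousel about 147° by its finger posts, in two strokes. Then I lifted the tallest jar from the opening and set it down on the scale. I handed the job in at about 37.5 s of the 72 s allowed; it reported no verdict.

**Last checks:**
- **Tallest jar:** it stands upright between the four stops, with the fingers lifted well clear of it.
- **Its position:** the side view puts the cap about 2–3 mm from the plate's centre. The wrist view puts it about 6 mm off, 8 mm from the side view's figure in y. At release the fingers were about 1 mm from the centre. All of these are within the 12 mm allowed.
- **Carousel jars:** the top view shows the other four standing, each in its own compartment. I inferred which one is the weighed jar from how far the carousel had turned.
- **Beaker, mug, pliers and block:** I saw no change to the mug, pliers or tool beaker in the final pictures. I never located the steel block or measured the position of any of the four.

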